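# Close the vent plugs of the chiller boxes

### The job

The food boxes are ready for the chiller: with a fingertip, gently press the white vent plug fully down in the yellow lid first, then in the orange lid, then in the green lid. Leave the vent of the blue-lidded box open, for its food is still warm. Only press: do not lift, tip or shove any box, and leave everything else where it is.

Things in the scene. Friction and masses are not known exactly. Their poses are not given: they have to be found in the camera images.
- yellow_box: loose see-through food box with a flat yellow clip-down lid, round yellow pickles inside, 110 x 110 mm, lid top 60 mm above the table, about 0.7 kg; origin at the centre of its underside, z up. It stands on the table and slides if pushed sideways
- yellow_plug_top (a point): centre of the top face of the round white vent plug in the yellow lid (26 mm across, set 22 mm off the lid centre along the box's own +x). Open, it stands 14 mm above the lid; closed, 6 mm. The point moves down with the plug; the head is soft rubber and also gives about 1 mm for each 3 N while it is touched, springing back after
- yellow_plug (a joint): how far the vent plug of the yellow lid is pressed down, in m: 0 = open, 0.008 = fully closed; it starts within 0.0015 of open. It slides stiffly at about 3 N, stays where it is left, and meets a stop at 0.008
- orange_box: loose see-through food box with a flat orange clip-down lid, carrot slices inside, 110 x 110 mm, lid top 90 mm above the table, about 0.7 kg; origin at the centre of its underside, z up. It stands on the table and slides if pushed sideways
- orange_plug_top (a point): centre of the top face of the round white vent plug in the orange lid (26 mm across, set 22 mm off the lid centre along the box's own +x). Open, it stands 14 mm above the lid; closed, 6 mm. The point moves down with the plug; the head is soft rubber and also gives about 1 mm for each 3 N while it is touched, springing back after
- orange_plug (a joint): how far the vent plug of the orange lid is pressed down, in m: 0 = open, 0.008 = fully closed; it starts within 0.0015 of open. It slides stiffly at about 3 N, stays where it is left, and meets a stop at 0.008
- green_box: loose see-through food box with a flat green clip-down lid, green slices inside, 110 x 110 mm, lid top 75 mm above the table, about 0.7 kg; origin at the centre of its underside, z up. It stands on the table and slides if pushed sideways
- green_plug_top (a point): centre of the top face of the round white vent plug in the green lid (26 mm across, set 22 mm off the lid centre along the box's own +x). Open, it stands 14 mm above the lid; closed, 6 mm. The point moves down with the plug; the head is soft rubber and also gives about 1 mm for each 3 N while it is touched, springing back after
- green_plug (a joint): how far the vent plug of the green lid is pressed down, in m: 0 = open, 0.008 = fully closed; it starts within 0.0015 of open. It slides stiffly at about 3 N, stays where it is left, and meets a stop at 0.008
- blue_box: loose see-through food box with a flat blue clip-down lid, white dumplings inside, 110 x 110 mm, lid top 75 mm above the table, about 0.7 kg; origin at the centre of its underside, z up. It stands on the table and slides if pushed sideways
- blue_plug_top (a point): centre of the top face of the round white vent plug in the blue lid (26 mm across, set 22 mm off the lid centre along the box's own +x). Open, it stands 14 mm above the lid; closed, 6 mm. The point moves down with the plug; the head is soft rubber and also gives about 1 mm for each 3 N while it is touched, springing back after
- blue_plug (a joint): how far the vent plug of the blue lid is pressed down, in m: 0 = open, 0.008 = fully closed; it starts within 0.0015 of open. It slides stiffly at about 3 N, stays where it is left, and meets a stop at 0.008
- jar: bystander, loose: amber glass jar with an orange cap, 64 mm across, 85 mm tall; origin at its underside on the table
- shaker: bystander, loose: white salt shaker with a steel cap, 44 mm across, 90 mm tall; origin at its underside on the table
- bowl: bystander, loose: steel bowl, 130 mm across, 50 mm tall; origin at its underside on the table
- spoon: bystander, loose: spoon with a wooden handle, lying on the table; origin at its underside on the table
- spatula: bystander, loose: spatula with a black handle, lying on the table; origin at its underside on the table
Things that resemble listed ones, but are neither listed nor needed, are in the scene too. Of the things that look like the yellow_box, the larger one is meant. Leave any pink look-alike of the orange_box alone.

How it is judged:
By the outcome, as a careful person would: the job done as asked, in the order asked, and still so for the second after the job is handed in, with the robot touching nothing.
It also fails if it takes over 48 s, if anything falls off the work surface, if the arm or the gripper's body presses on something with over 40 N, if the wrist force passes 120 N, or if a joint passes its speed limit or range.

### The arm

A 6-joint arm with a two-finger parallel gripper is mounted at the origin on the work surface. World frame = base frame: x ahead of the robot, y to its left, z up, the work surface at z = 0. Lengths are in m, angles in rad, forces in N, time in s.
With the tool pointing down it reaches from about 0.275 to 0.875 m from the base axis. Payload 12.5 kg.
Tool frame: the origin (TCP) lies at the centre of the arm's flange, where the gripper is bolted on; the fingertips stand 173 mm ahead of it and the grasp point (between the pads) lies 155 mm ahead of it; x points along the fingers, z is the direction in which the jaws open and shut, and the axes are right-handed (so a half turn about x gives the same grasp; the last joint's range is limited). The gripper opens to 85 mm and grips with 20 to 120 N. Pads are 22 mm wide; open, the fingers measure 114 mm over their backs; the gripper's body (76 mm by 85 mm) begins 54 mm behind the grasp point. The pads swing forward as they close: fully open they stand 13 mm farther back than shut.
Start: joints at [1.168, 0.351, 1.652, -0, 1.139, -0.085], TCP at [0.172, 0.522, 0.405] pointing down, gripper open.
Joint ranges: [-2.75, 2.75], [-0.79, 2.1], [0.01, 2.65], [-1.57, 4.71], [0.07, 3.14], [-2.87, 2.87]. Speed limits (rad/s): [2.22, 2.22, 2.79, 3.14, 3.14, 3.14].

### API

Orientations are given as a unit quaternion [x, y, z, w].
In Python, from station import manip gives the robot as it stands. Calls block until the motion is done:
- manip.move_pose(position, orientation): joint-space move of the TCP to a pose.
- manip.servo_line(position, orientation=None, rate=0.15, f_stop=None): straight line of the TCP; orientation=None keeps the orientation; rate is the mean speed in m/s. With f_stop (N) it stops when the force on the tool has changed by that much, and returns True; else False.
- manip.set_joints(angles): joint-space move.
- manip.open() and manip.grab(squeeze=None): open the fingers fully, or close them until they stop; squeeze is the grip in N (None keeps the last).
- manip.sleep(seconds).
- manip.inverse_kinematics(position, orientation): joint angles nearest the present ones, or None.
- manip.observe(): the state.
- manip.read_camera(name): name is "scene" or "top" or "wrist"; returns the picture (400x640x3 uint8, red, green, blue); there is no depth.
- manip.camera_params(name): a dict with "camera_matrix" (3x3 intrinsics, pixels), "rvec" (rotation vector, rad) and "tvec" (3), from world to camera coordinates, as OpenCV has them. Camera axes: x right, y down, z forward; pixel columns grow to the right and rows downward; lengths in m; the calibration is good to about 2 mm. A picture is of the moment at which its call begins: read the wrist's pose just before it. camera_params takes no time and is no camera call; for the wrist camera it gives the pose at the moment of the call.
A pose or a line that the arm cannot do raises manip.IKError and nothing moves.
- manip.job_done(): hands the job in, once; it reports no verdict.
Trained networks look in the newest picture that a camera, given by its name, has taken for a name from the list of things; names that differ only in an ending like _2 or _b are one class to them, and where a whole thing is asked for, a point or a joint stands for the part that bears it (a point fixed in the world has none). Each returns a list of dicts, best first, with "score" (0 to 1); they miss things now and then, are a little off and sometimes report something else, mostly with a low value. They report only what shows in the picture. A call takes as long as a camera call. They do not tell look-alikes from the thing itself.
- manip.find_in(camera, thing): "extent" ([left, top, right, bottom] in pixels, round what is visible of it).
The state is a dict: "clock": time; "joints": joint angles; "joint_vel": joint speeds; "effort": joint torques, N m; "ee_pos": TCP position; "ee_rot": TCP orientation; "ft_force": force on the tool from outside, world axes, zero at the start; "ft_torque": the same for the moment, N m; "finger_gap": opening from 0.0 (shut) to 1.0 (fully open).
Only numpy, scipy, OpenCV 4.12 (cv2) and the standard library are available. Lean on these libraries where they do the work, as an engineer would, in place of code of your own. Each camera call takes 0.05 s, during which the arm holds its last target.

## Working session

There is one attempt and no reset: what is moved stays moved. The work goes in short steps, each a Python script; the robot and the scene stay as the last script left them, time stands still between calls to the robot, and variables do not carry over. Pictures are saved under pics/ and viewed, and the job is handed in when it is done.

```bash
mkdir -p pics; ls; python3 - <<'E'
from station import manip
import cv2
for c in ("scene","top"):
    im=manip.read_camera(c); cv2.imwrite(f"pics/{c}0.png",im[:,:,::-1])
    p=manip.camera_params(c); print(c,p)
    for t in ("yellow_box","orange_box","green_box","blue_box","yellow_plug_top","orange_plug_top","green_plug_top","blue_plug_top"):
        print(t,[(round(d['score'],2),[round(float(v)) for v in d['extent']]) for d in manip.find_in(c,t)])
print(manip.observe())
E
```

```text
pics
scene {'camera_matrix': array([[406.69791259,   0.        , 319.51576965],
       [  0.        , 406.69791259, 200.54029597],
       [  0.        ,   0.        ,   1.        ]]), 'rvec': array([ 2.0291043 ,  1.71898304, -0.50397215]), 'tvec': array([-0.11198628, -0.41957969,  1.28932204])}
yellow_box [(0.86, [415, 121, 464, 163]), (0.65, [414, 159, 475, 220])]
orange_box [(0.57, [282, 118, 343, 182]), (0.56, [329, 174, 382, 239]), (0.47, [413, 161, 477, 220]), (0.36, [350, 198, 362, 207])]
green_box [(0.68, [239, 196, 307, 265]), (0.6, [155, 217, 167, 227]), (0.49, [297, 278, 359, 303])]
blue_box [(0.76, [131, 193, 208, 257])]
yellow_plug_top []
orange_plug_top [(0.57, [309, 139, 322, 148]), (0.56, [350, 200, 360, 207])]
green_plug_top [(0.64, [271, 221, 281, 226])]
blue_plug_top [(0.54, [155, 218, 166, 226])]
top {'camera_matrix': array([[500.58043118,   0.        , 321.70754867],
       [  0.        , 500.58043118, 206.2558619 ],
       [  0.        ,   0.        ,   1.        ]]), 'rvec': array([ 2.17982528, -2.12086655,  0.12863613]), 'tvec': array([-0.0037988 ,  0.57580476,
[... 492 characters left out ...]
 [443, 208, 455, 218])]
{'clock': 0.9, 'joints': array([ 1.16840618e+00,  3.50683252e-01,  1.65182160e+00, -1.99215608e-05,
        1.13907367e+00, -8.45768843e-02]), 'joint_vel': array([-1.09864447e-03,  6.39535859e-04,  2.77737735e-06,  6.60784026e-05,
       -9.50597705e-04, -6.86770150e-04]), 'effort': array([ 1.07616434e-03, -5.06018579e+01, -2.91647494e+01,  6.70640452e-05,
        5.75765698e-04,  1.00218611e-05]), 'ee_pos': array([0.17182698, 0.52244976, 0.40469051]), 'ee_rot': array([-0.41458638,  0.57281049,  0.41458057,  0.57282565]), 'ft_force': array([1.26053953, 0.35391042, 0.23926964]), 'ft_torque': array([0.01935207, 0.04437929, 0.06773659]), 'finger_gap': 1.0007827431504612}
```

View pics/scene0.png

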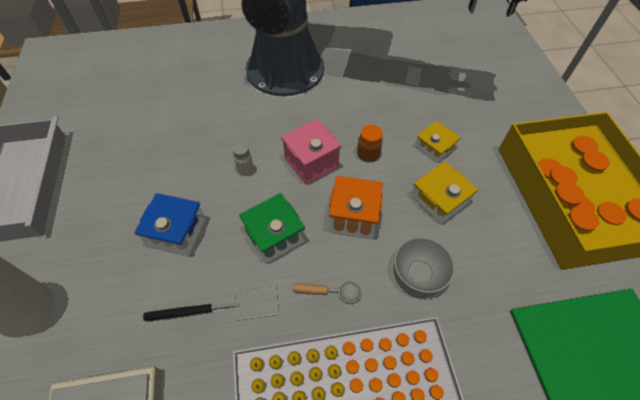

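View pics/top0.png

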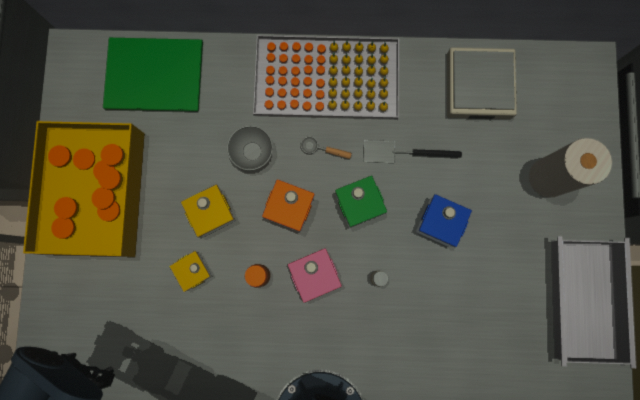

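```bash
python3 - <<'E'
import cv2
im=cv2.imread('pics/top0.png')
cv2.imwrite('pics/topc.png',cv2.resize(im[150:310,150:480],None,fx=2.4,fy=2.4,interpolation=cv2.INTER_CUBIC))
E
```

```text
(no output)
```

View pics/topc.png

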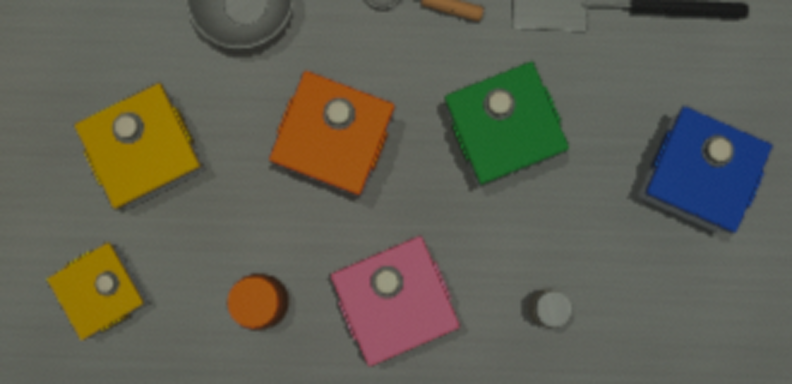

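The top view shows these candidates:
- **Yellow plug:** the large box at (203,203) is the one I want. The small yellow look-alike at (194,268) is not.
- **Orange plug:** the box at (291,197). The pink look-alike at (312,268) and the orange-capped jar at (257,275) are not.
- **Green plug:** the box at (359,193). The cutting board at (153,74) is not.
- **Blue plug:** the box at (450,213), left open.

Next I'll measure the plug positions.

```bash
cat > h.py <<'E'
import numpy as np, cv2
from scipy.spatial.transform import Rotation as R
def ray(cam,px,z):
    K,r,t=cam["camera_matrix"],np.array(cam["rvec"]),np.array(cam["tvec"]).ravel()
    M=R.from_rotvec(r.ravel()).as_matrix(); C=-M.T@t
    d=M.T@np.linalg.inv(K)@np.array([px[0],px[1],1.])
    return C+d*(z-C[2])/d[2]
def white(im,c,w=10):
    x0,y0=int(c[0])-w,int(c[1])-w
    p=im[y0:y0+2*w,x0:x0+2*w].astype(float)
    hsv=cv2.cvtColor(im[y0:y0+2*w,x0:x0+2*w],cv2.COLOR_RGB2HSV)
    m=((hsv[:,:,1]<75)&(hsv[:,:,2]>135)).astype(np.uint8)
    n,l,s,ce=cv2.connectedComponentsWithStats(m)
    if n<2: return None,0
    i=1+np.argmax(s[1:,4]); return ce[i]+[x0,y0],s[i,4]
LID=dict(yellow=.060,orange=.090,green=.075,blue=.075)
E
python3 - <<'E'
from h import *
from station import manip
px={'top':dict(yellow=(203,203),orange=(291,197),green=(359,193),blue=(450,213)),
'scene':dict(yellow=(454,190),orange=(355,203),green=(276,226),blue=(161,223))}
for c in px:
    im=cv2.imread(f'pics/{c}0.png')[:,:,::-1].copy(); cam=manip.camera_params(c)
    for k,p in px[c].items():
        w,a=white(im,p); print(c,k,w,a, None if w is None else ray(cam,w,LID[k]+.0135).round(4))
print(manip.camera_params('wrist'))
E
```

```text
top yellow [202. 202.] 45 [0.5739 0.3376 0.0735]
top orange [290.44 196.22] 50 [0.5918 0.0952 0.1035]
top green [358. 192.] 45 [ 0.6104 -0.0852  0.0885]
top blue [449.76 211.76] 50 [ 0.5634 -0.3313  0.0885]
scene yellow [454.10294118 188.44117647] 68 [0.5756 0.3362 0.0735]
scene orange [355.17333333 202.28      ] 75 [0.5936 0.0937 0.1035]
scene green [275.56179775 224.38202247] 89 [ 0.6117 -0.0853  0.0885]
scene blue [160.51162791 221.77906977] 86 [ 0.5643 -0.3312  0.0885]
{'camera_matrix': array([[293.91937588,   0.        , 323.69113672],
       [  0.        , 293.91937588, 196.79781929],
       [  0.        ,   0.        ,   1.        ]]), 'rvec': array([-2.3412108 , -1.69437728, -0.25319657]), 'tvec': array([-0.54966736, -0.03854555,  0.37848529])}
```

```bash
cat >> h.py <<'E'
XY=dict(yellow=(.5748,.3369),orange=(.5927,.0945),green=(.6110,-.0852),blue=(.564,-.331))
TIP=.173
def quat(x,y):
    a=np.arctan2(y,x)
    X=np.array([0,0,-1.]); Z=np.array([-np.sin(a),np.cos(a),0])   # placeholder, checked vs start
    return a,X,Z
Q0=R.from_quat([-0.41458638,0.57281049,0.41458057,0.57282565])
A0=np.arctan2(.52245,.17183)
def q(x,y,extra=0.):
    return (R.from_euler('z',np.arctan2(y,x)-A0+extra)*Q0).as_quat()
E
python3 - <<'E'
from h import *
from station import manip
print(Q0.as_matrix().round(3))
x,y=XY['yellow']
print([manip.inverse_kinematics([*XY[k],.12+TIP+0.03],q(*XY[k])) for k in LID])
manip.grab(20)
manip.move_pose([x,y,.15+TIP],q(x,y))
cam=manip.camera_params('wrist'); im=manip.read_camera('wrist')
cv2.imwrite('pics/w1.png',im[:,:,::-1])
M=R.from_rotvec(np.ravel(cam['rvec'])).as_matrix();print('camC',-M.T@np.ravel(cam['tvec']))
P=cv2.projectPoints(np.array([[x,y,.0735],[x,y,.15]]),cam['rvec'],cam['tvec'],cam['camera_matrix'],None)[0];print(P)
o=manip.observe();print(o['clock'],o['ee_pos'],o['joints'],o['ft_force'],o['finger_gap'])
E
```

```text
[[ 0.    -0.95   0.312]
 [ 0.     0.312  0.95 ]
 [-1.    -0.     0.   ]]
[array([ 4.60301508e-01,  6.43546441e-01,  1.39581546e+00, -2.05156896e-05,
        1.10221690e+00, -6.97817833e-02]), array([ 8.05581622e-02,  5.31503266e-01,  1.59141108e+00, -2.13728272e-05,
        1.01866431e+00, -7.74834340e-02]), array([-2.13994433e-01,  5.59331141e-01,  1.54371167e+00, -2.11526699e-05,
        1.03853588e+00, -7.53773250e-02]), array([-6.01879472e-01,  6.22192626e-01,  1.43379080e+00, -2.06719987e-05,
        1.08559534e+00, -7.10974297e-02])]
camC [0.53687175 0.40161734 0.29171391]
[[[323.34363545 206.859982  ]]

 [[323.2875713  253.3089189 ]]]
3.3667 [0.57406088 0.33789116 0.32338808] [ 4.62117700e-01  6.42821333e-01  1.39606741e+00  9.65256552e-05
  1.10229977e+00 -6.98071909e-02] [ 0.7568822  -0.72023552 -0.78203151] -0.001944846248406476
```

View pics/w1.png

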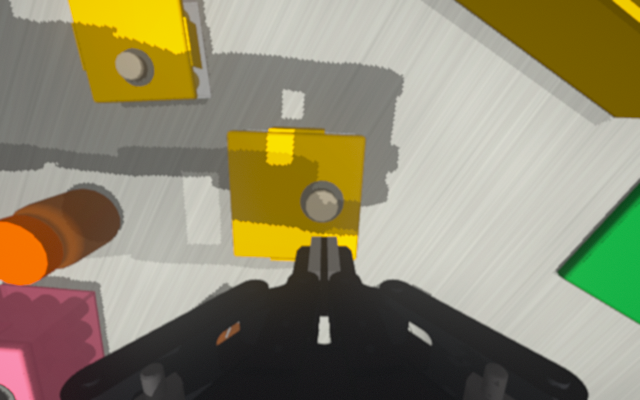

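The wrist view shows the large yellow box's plug at about (322,202), with the small look-alike's plug at (132,66). I'll check this against the prediction, then press.

```bash
python3 - <<'E'
from h import *
from station import manip
cam=manip.camera_params('wrist')
im=cv2.imread('pics/w1.png')
g=cv2.medianBlur(cv2.cvtColor(im,cv2.COLOR_BGR2GRAY),3)
hsv=cv2.cvtColor(im,cv2.COLOR_BGR2HSV)[170:236,285:360]
m=(hsv[:,:,1]<90).astype(np.uint8)
n,l,s,c=cv2.connectedComponentsWithStats(m); print(s,c+[285,170])
for p in [(322,202),(322,205),(321,203)]: print(p,ray(cam,p,.0735))
cv2.imwrite('pics/w1c.png',cv2.resize(im[110:270,220:380],None,fx=3.5,fy=3.5))
E
```

```text
[[   0    0   75   66 3593]
 [  16   11   42   41 1327]
 [  73   44    2   22   30]] [[321.84107988 202.76342889]
 [321.59984928 201.25018839]
 [358.73333333 226.23333333]]
(322, 202) [0.57185067 0.33988043 0.0735    ]
(322, 205) [0.57309975 0.33774888 0.0735    ]
(321, 203) [0.57159239 0.3387753  0.0735    ]
```

View pics/w1c.png

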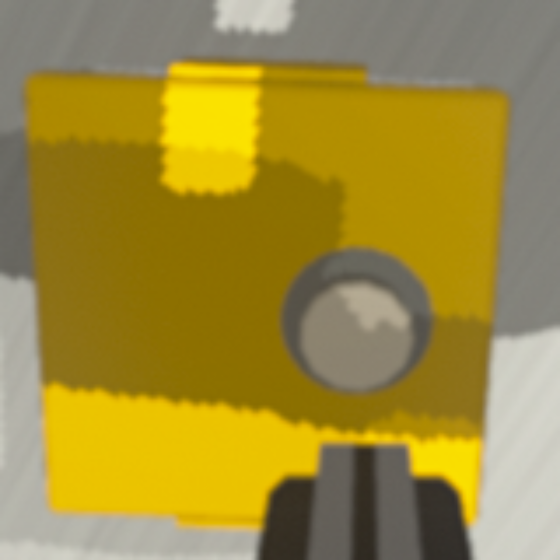

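```bash
cat >> h.py <<'E'
XY['yellow']=(.5741,.3373)
def press(manip,k,f=7.5,depth=.0025,rate=.02):
    x,y=XY[k]; Q=q(x,y); L=LID[k]
    manip.servo_line([x,y,L+.022+TIP],Q,rate=.12); manip.sleep(.25)
    o0=manip.observe(); print(k,'pre',o0['clock'],o0['ee_pos'].round(4),o0['ft_force'].round(2))
    hit=manip.servo_line([x,y,L+depth+TIP],Q,rate=rate,f_stop=f)
    o1=manip.observe(); manip.sleep(.15); o2=manip.observe()
    for o in (o1,o2): print(hit,round(o['clock'],2),'tip-lid mm',((o['ee_pos'][2]-TIP-L)*1e3).round(2),'xy',o['ee_pos'][:2].round(4),'dF',(o['ft_force']-o0['ft_force']).round(2))
def lift(manip,k,z=.15):
    x,y=XY[k]; manip.servo_line([x,y,z+TIP],q(x,y),rate=.1)
E
python3 - <<'E'
from h import *
from station import manip
press(manip,'yellow')
im=manip.read_camera('scene'); cv2.imwrite('pics/s1.png',cv2.resize(im[100:260,340:500,::-1],None,fx=3.5,fy=3.5))
E
```

```text
yellow pre 4.3333 [0.5742 0.3374 0.2557] [-1.05 -0.53 -0.39]
True 5.22 tip-lid mm 3.76 xy [0.5742 0.3374] dF [-0.13 -0.22 10.2 ]
True 5.37 tip-lid mm 3.89 xy [0.5742 0.3373] dF [-0.57 -1.47  8.49]
```

View pics/s1.png

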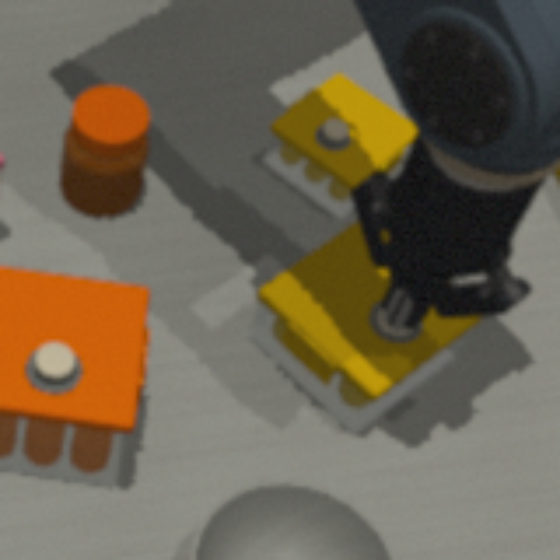

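The tip is centred on the large yellow plug. The reaction of 8.5 N is well above the 3 N sliding force, and the height matches the stop. I'll lift and verify.

```bash
python3 - <<'E'
from h import *
from station import manip
lift(manip,'yellow')
manip.sleep(.2)
im=manip.read_camera('wrist'); cv2.imwrite('pics/w2.png',cv2.resize(im[110:270,220:380,::-1],None,fx=3.5,fy=3.5))
x,y=XY['orange']
manip.move_pose([x,y,.17+TIP],q(x,y)); manip.sleep(.2)
cam=manip.camera_params('wrist'); im=manip.read_camera('wrist'); cv2.imwrite('pics/w3.png',im[:,:,::-1])
for p in cv2.projectPoints(np.array([[x,y,.1035],[x,y,.17]]),cam['rvec'],cam['tvec'],cam['camera_matrix'],None)[0]: print(p)
print(manip.observe()['clock'])
E
python3 -c "
import cv2,numpy as np
a=cv2.imread('pics/w2.png');b=cv2.imread('pics/w3.png')[120:280,240:400]
cv2.imwrite('pics/w23.png',np.hstack([cv2.resize(a,(400,400)),cv2.resize(b,(400,400))]))"
```

```text
[[322.78522788 211.66270472]]
[[322.47320171 254.10246585]]
7.9
```

View pics/w23.png

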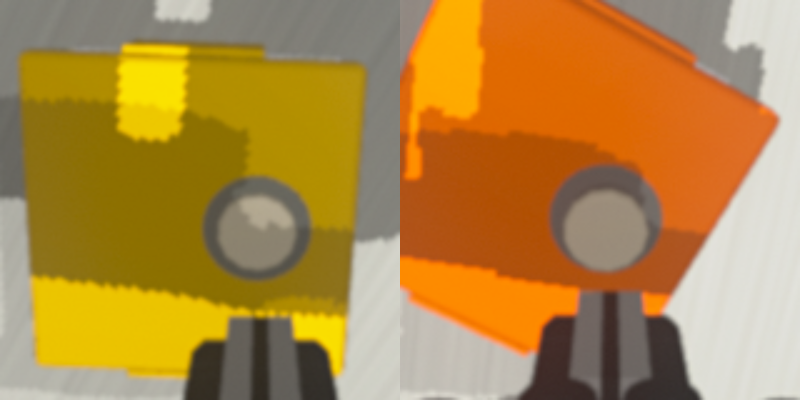

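In the left crop the yellow plug has dropped nearly concentric with its ring, so it looks closed, and the box hasn't moved. In the right crop the orange plug is at (322,212), which matches the prediction of (322.8,211.7). Pressing orange.

```bash
python3 - <<'E'
from h import *
from station import manip
press(manip,'orange')
lift(manip,'orange',.17); manip.sleep(.2)
im=manip.read_camera('wrist'); cv2.imwrite('pics/w4.png',im[:,:,::-1])
x,y=XY['green']
manip.move_pose([x,y,.16+TIP],q(x,y)); manip.sleep(.2)
cam=manip.camera_params('wrist'); im=manip.read_camera('wrist'); cv2.imwrite('pics/w5.png',im[:,:,::-1])
for p in cv2.projectPoints(np.array([[x,y,.0885],[x,y,.16]]),cam['rvec'],cam['tvec'],cam['camera_matrix'],None)[0]: print(p)
print(manip.observe()['clock'])
E
python3 -c "
import cv2,numpy as np
a=cv2.imread('pics/w4.png')[120:280,240:400];b=cv2.imread('pics/w5.png')[120:280,240:400]
cv2.imwrite('pics/w45.png',np.hstack([cv2.resize(a,(400,400)),cv2.resize(b,(400,400))]))"
```

```text
orange pre 8.7833 [0.5928 0.0945 0.2857] [-0.22 -0.14 -0.56]
True 9.67 tip-lid mm 3.67 xy [0.5928 0.0945] dF [-1.44  0.24  9.62]
True 9.82 tip-lid mm 3.82 xy [0.5928 0.0945] dF [-1.88  0.5   7.91]
[[322.85161691 209.77009632]]
[[322.61206781 254.43089012]]
11.9833
```

View pics/w45.png

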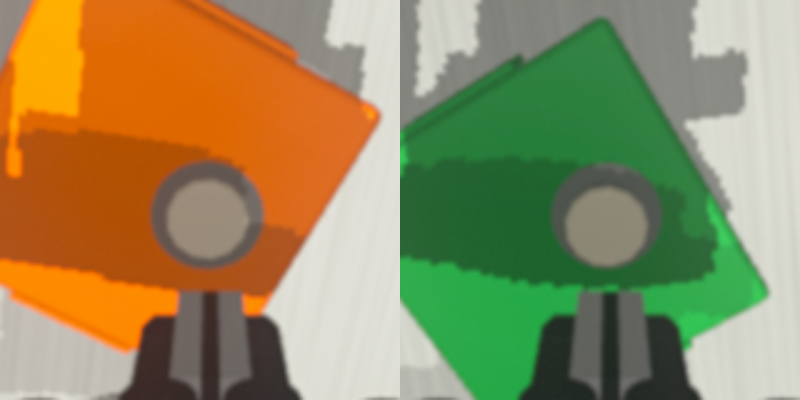

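The orange plug has dropped the same way and its box is unmoved. The green plug is at about (322,211), close to the prediction of (322.9,209.8). Pressing green.

```bash
python3 - <<'E'
from h import *
from station import manip
press(manip,'green')
lift(manip,'green',.16); manip.sleep(.2)
im=manip.read_camera('wrist'); cv2.imwrite('pics/w6.png',im[:,:,::-1])
# retreat clear of boxes for check
manip.move_pose([.30,-.25,.25+TIP],q(.30,-.25)); manip.sleep(.2)
for c in('scene','top'):
    cv2.imwrite(f'pics/{c}9.png',manip.read_camera(c)[:,:,::-1])
print(manip.observe()['clock'],manip.observe()['ft_force'])
px={'top':dict(yellow=(203,203),orange=(291,197),green=(359,193),blue=(450,213)),
'scene':dict(yellow=(454,190),orange=(355,203),green=(276,226),blue=(161,223))}
for c in px:
  for k,p in px[c].items():
    print(c,k,*[white(cv2.imread(f'pics/{c}{i}.png')[:,:,::-1].copy(),p) for i in (0,9)])
a=cv2.imread('pics/w6.png')[120:280,240:400];b=cv2.imread('pics/scene9.png')[110:290,120:490]
o=np.zeros((600,800,3),np.uint8);o[:200,:200]=cv2.resize(a,(200,200));b=cv2.resize(b,(800,389));o[205:594]=b
cv2.imwrite('pics/chk.png',o)
E
```

```text
green pre 12.9083 [ 0.6111 -0.0852  0.2707] [-0.39  0.07 -0.8 ]
True 13.79 tip-lid mm 3.66 xy [ 0.6111 -0.0852] dF [-1.84  0.3   7.82]
True 13.94 tip-lid mm 3.82 xy [ 0.6111 -0.0852] dF [-0.53 -0.65  8.4 ]
16.8167 [ 0.5628023  -0.00130558  0.25430844]
top yellow (array([202., 202.]), np.int32(45)) (array([202.5, 202.5]), np.int32(52))
top orange (array([290.44, 196.22]), np.int32(50)) (array([290.61111111, 196.61111111]), np.int32(54))
top green (array([358., 192.]), np.int32(45)) (array([357.60784314, 192.64705882]), np.int32(51))
top blue (array([449.76, 211.76]), np.int32(50)) (array([449.61538462, 211.75      ]), np.int32(52))
scene yellow (array([454.10294118, 188.44117647]), np.int32(68)) (array([453.40277778, 190.18055556]), np.int32(72))
scene orange (array([355.17333333, 202.28      ]), np.int32(75)) (array([354.97674419, 203.89534884]), np.int32(86))
scene green (array([275.56179775, 224.38202247]), np.int32(89)) (array([275.90588235, 225.92941176]), np.int32(85))
scene blue (array([160.51162791, 221.77906977]), np.int32(86)) (array([160.54545455, 221.76136364]), np.int32(88))
```

View pics/chk.png

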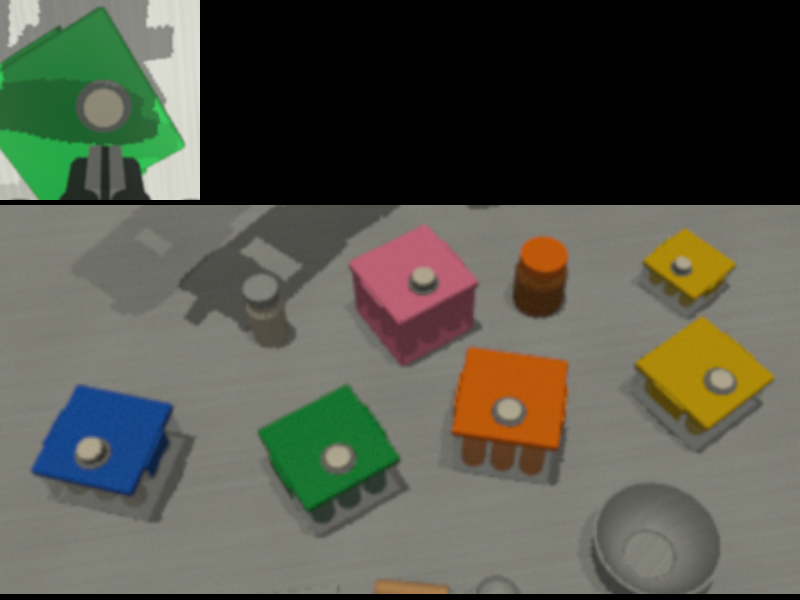

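View pics/top9.png

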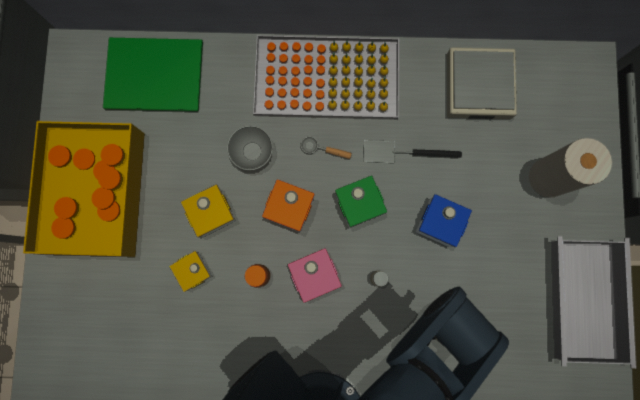

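The three pressed plugs dropped about 1.6 px in the scene view, while blue didn't move, and nothing else shifted. Handing in.

```bash
python3 -c "
from station import manip
manip.job_done(); print(manip.observe()['clock'])"
```

```text
the job is handed in; nothing more can be done
the job is handed in; nothing more can be done
```

I pressed the vent plugs down with the closed fingertips in the order asked: yellow (the larger box), then orange, then green. The job is handed in. The clock read about 17 s at my last check, with the arm clear of everything.

- **Presses:** each ended against a firm reaction, holding about 8 N, well above the 3 N sliding force. The tip stopped 3.8–3.9 mm above the lid. Allowing for the rubber giving about 2.7 mm, that puts each plug about 6.5 mm above the lid, against the nominal 6 mm when closed. I put the 0.5 mm difference down to tip calibration.
- **Scene camera:** the three plugs sit about 1.6–1.7 px lower than before, roughly what full travel should look like. The blue plug moved less than 0.1 px, so it is still open.
- **Everything else:** the boxes, the pink and small yellow look-alikes and the bystanders look unmoved in the last pictures.

No check failed. I had no direct reading of the plug joints, so "fully closed" rests on the force, the tip height and the pictures.

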